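Return the laundry products to their drip trays

TASK

The counter has been wiped: stand each of the four closed laundry products back upright in the steel drip tray that matches the shape and size of its foot, its foot flat on the tray's floor inside the rim. Set each one down without dropping it or tipping it over, and leave the cardboard carton and the measuring cup where they are.

Things in the scene. Friction and masses are not known exactly. Their poses are not given: they have to be found in the camera images.
- softener: Softener: stout round white bottle with a blue-grey label, 150 mm tall. Foot a disc 76 mm across; straight to 86 mm, then a shoulder up to 112 mm; grey screw cap 38 mm across from 118 to 150 mm, on the bottle's axis. Full, about 0.3 to 0.6 kg. Origin: centre of the foot's underside; z up the axis.
- detergent: Detergent: oblong white bottle, 160 mm tall, 0.3 to 0.65 kg. Foot 100 (x) by 50 (y) mm, full size up to 66 mm; above that x from -50 to +12 mm up to 120 mm, with a loop handle on the +x side. Grey round cap 40 mm across from 128 to 160 mm, its axis 12 mm from the origin towards -x; it does not turn. Origin: centre of the foot's underside; z up, x along the long side towards the handle.
- powder: Powder: square white tub, 98 mm tall. Foot 70 by 70 mm, the body that size up to 68 mm; grey round screw lid 58 mm across from 72 to 98 mm, centred. The lid does not turn. About 0.3 to 0.6 kg. Origin: centre of the foot's underside; z up, x and y square to the sides.
- spray: Spray: slim round white trigger bottle, 164 mm tall, 0.2 to 0.37 kg. Foot 54 mm across, straight to 78 mm, narrowing to a collar 29 mm across from 112 to 128 mm; grey spray head from 130 to 160 mm, 24 mm wide (y), x from -23 to +39 mm, nozzle out to x = +50 mm, trigger below it at x = +26 to +38 mm. Origin: centre of the foot's underside; z up, x towards the nozzle.
- big_round_tray: Large round steel drip tray, fixed to the counter: 98 mm across outside, 92 mm inside the rim; floor 2 mm above the counter, rim 9 mm high and 3 mm thick. The softener's tray. Origin: centre of the underside (counter level).
- oblong_tray: Oblong steel drip tray, fixed: 122 (x) by 72 (y) mm outside, 116 by 66 mm inside the rim; floor 2 mm above the counter, rim 9 mm high and 3 mm thick. The detergent's tray, either way round. Origin: centre of the underside; x along the long side.
- square_tray: Square steel drip tray, fixed: 92 by 92 mm outside, 86 by 86 mm inside the rim; floor 2 mm above the counter, rim 9 mm high and 3 mm thick. The powder tub's tray, any way round. Origin: centre of the underside; x and y square to the sides.
- small_round_tray: Small round steel drip tray, fixed: 76 mm across outside, 70 mm inside the rim; floor 2 mm above the counter, rim 9 mm high and 3 mm thick. The spray's tray. Origin: centre of the underside (counter level).
- carton: Bystander: low cardboard carton of dryer sheets lying flat, 100 (x) by 62 (y) by 40 mm high, loose. Leave it. Origin: centre of the underside.
- measuring_cup: Bystander: white open measuring cup, 66 mm across at the rim, 60 mm high, with a flat straight handle at the rim that reaches 90 mm from its axis towards +y; loose. Leave it. Origin: centre of the underside.
Mind the look-alikes: they are no part of the job. What is shaped like the powder but orange or turquoise is not meant. What is shaped like the softener but yellow is not meant.

How it is judged:
At the end, for the whole second after the job is handed in: Each product stands, at rest and let go, in its own tray: centre within 14 mm of the tray's (12 mm for the round ones), foot within 3 mm of the tray's floor, leaning under 3 degrees. Carton and cup within 30 mm of their start (horizontal distance between softener and big_round_tray below 0.012 m and z of softener in the frame of big_round_tray below 0.005 m and angle between each of softener, detergent, powder, spray's own z axis and vertical below 0.052 rad and linear speed of each of softener, detergent, powder, spray below 0.02 m/s and contact force between each of softener, detergent, powder, spray and the fingers below 0.05 N and horizontal distance between detergent and oblong_tray below 0.014 m and z of detergent in the frame of oblong_tray below 0.005 m and horizontal distance between powder and square_tray below 0.014 m and z of powder in the frame of square_tray below 0.005 m and horizontal distance between spray and small_round_tray below 0.012 m and z of spray in the frame of small_round_tray below 0.005 m and distance of each of carton, measuring_cup from where it was at the start of the episode below 0.03 m); the robot touches nothing.
It fails at once if a product is tipped over (angle between any of softener, detergent, powder, spray's own z axis and vertical above 0.6 rad).
It fails at once if a product is dropped ((linear speed of softener above 0.7 m/s and contact force between softener and the fingers below 0.1 N) or (linear speed of detergent above 0.7 m/s and contact force between detergent and the fingers below 0.1 N) or (linear speed of powder above 0.7 m/s and contact force between powder and the fingers below 0.1 N) or (linear speed of spray above 0.7 m/s and contact force between spray and the fingers below 0.1 N)).
It fails at once if the carton is pushed away (distance of carton from where it was at the start of the episode above 0.03 m).
It fails at once if the measuring cup is pushed away (distance of measuring_cup from where it was at the start of the episode above 0.03 m).
It also fails if it takes over 106 s, if anything falls off the work surface, if the arm or the gripper's body presses on something with over 40 N, if the wrist force passes 120 N, or if a joint passes its speed limit or range.

ROBOT

A 7-joint arm with a two-finger parallel gripper is mounted at the origin on the work surface. World frame = base frame: x ahead of the robot, y to its left, z up, the work surface at z = 0. Lengths are in m, angles in rad, forces in N, time in s.
With the tool pointing down it reaches from about 0.4 to 0.875 m from the base axis. Payload 4.4 kg.
Tool frame: the origin (TCP) lies between the finger pads; the fingertips stand arm.tcp_to_tips ahead of it and the grasp point (between the pads) lies 3 mm ahead of it (arm.tcp_to_tips is the distance from the TCP to the fingertips, in m); z points along the fingers, y is the line along which they close (so a half turn about z gives the same grasp; the last joint's range is limited). The gripper opens to 85 mm and grips with 20 to 120 N. Pads are 22 mm wide; open, the fingers measure 114 mm over their backs; the gripper's body (76 mm by 85 mm) begins 54 mm behind the grasp point. The pads swing forward as they close: fully open they stand 13 mm farther back than shut.
Start: joints at [1.204, 0.628, 0.038, 1.517, -0.027, 0.996, -0.02], TCP at [0.193, -0.621, 0.253] pointing down, gripper open.
Joint ranges: [-3.06, 3.06], [-0.37, 2.12], [-1.25, 1.32], [0.18, 2.47], [-1.1, 4.24], [0.23, 1.98], [-2.94, 2.94]. Speed limits (rad/s): [2.57, 2.57, 3.14, 3.14, 3.14, 3.14, 3.14].

INTERFACE

Orientations are given as a 3x3 rotation matrix whose columns are the frame's x, y, z axes.
In Python, from plant import arm gives the robot as it stands. The module is installed in compiled form; this text tells all that it offers. Calls block until the motion is done:
- arm.move_pose(position, orientation): joint-space move of the TCP to a pose.
- arm.move_l(position, frame=None, feed=0.15): straight line of the TCP; frame=None keeps the orientation; feed is the mean speed in m/s.
- arm.move_joints(angles): joint-space move.
- arm.move_gripper(opening, effort=None): opening from 0.0 (shut) to 1.0 (fully open); effort is the grip in N (None keeps the last); returns when the fingers have stopped.
- arm.sleep(seconds).
- arm.inverse_kinematics(position, orientation): joint angles nearest the present ones, or None.
- arm.get_obs(): the state.
- arm.grab_frame(name): name is "scene" or "top" or "wrist"; returns a dict with "frame" (480x640x3 uint8, blue, green, red), "fovy" (degrees; the focal length in pixels is half the picture's height over the tangent of half this angle, whatever the lens; pixels are square), "cx", "cy" (the principal point, pixels), "R" (3x3) and "t" (3): a world point X has camera coordinates R X + t; the wrist camera has in their place "mount" (4x4, takes a point from camera to tool coordinates, whose origin is the TCP and whose axes are the flange's). Camera axes: x right, y down, z forward; pixel columns grow to the right and rows downward; lengths in m; the calibration is good to about 2 mm. A picture is of the moment at which its call begins: read the wrist's pose just before it. There is no depth.
A pose or a line that the arm cannot do raises arm.MotionError and nothing moves.
- arm.finish_job(): hands the job in; it is judged then, once.
The state is a dict: "t": time; "joint_pos": joint angles; "joint_vel": joint speeds; "tau": joint torques, N m; "position": TCP position; "tcp_rot": TCP orientation; "force": force on the tool from outside, world axes, zero at the start; "wrist_torque": the same for the moment, N m; "opening": opening from 0.0 (shut) to 1.0 (fully open); "gripper_force": force on a finger pad.
Only numpy, scipy, OpenCV 4.12 (cv2) and the standard library are available. Lean on these libraries where they do the work, as an engineer would, in place of code of your own. Each camera call takes 0.05 s, during which the arm holds its last target. There are 200 camera calls.

## Working session

There is one attempt and no reset: what is moved stays moved. The work goes in short steps, each a Python script; the robot and the scene stay as the last script left them, time stands still between calls to the robot, and variables do not carry over. Pictures are saved under pics/ and viewed, at most 14 in all, crops included, and the job is handed in when it is done.

```bash
mkdir -p pics; ls
python3 - <<'E'
from plant import arm
import cv2,pickle
d={}
for n in("scene","top"):
    f=arm.grab_frame(n);d[n]=f;cv2.imwrite(f"pics/{n}0.png",f["frame"])
    print(n,f["fovy"],f["cx"],f["cy"],f["R"],f["t"])
pickle.dump(d,open("d0.pkl","wb"))
o=arm.get_obs();print(o["t"],o["position"],o["tcp_rot"],arm.tcp_to_tips,o["force"],o["opening"])
E
```

```text
pics
scene 52.370971416910265 323.3702419993665 240.77914823992154 [[-0.11799253  0.99285897 -0.01757374]
 [ 0.69751275  0.07027095 -0.71311847]
 [-0.70679115 -0.09640056 -0.70082324]] [ 0.06769526 -0.27382495  1.49049021]
top 52.32142147797047 316.91366167889146 233.67992333766182 [[-0.0149085  -0.99981501 -0.0121528 ]
 [-0.99725009  0.01575048 -0.07241669]
 [ 0.0725947   0.01103976 -0.99730042]] [-0.00480028  0.45137502  1.28181079]
0.1 [ 0.19245327 -0.62030021  0.25248777] [[ 9.55098203e-01  2.96288920e-01 -5.46139097e-04]
 [ 2.96289421e-01 -9.55096803e-01  1.63589957e-03]
 [-3.69167880e-05 -1.72425998e-03 -9.99998513e-01]] 0.022 [ 0.11915493 -1.15092095  0.38823522] 0.9972410858827625
```

View pics/scene0.png

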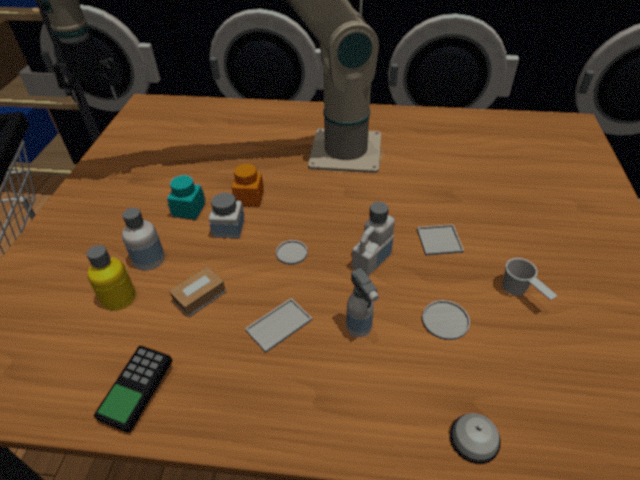

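View pics/top0.png

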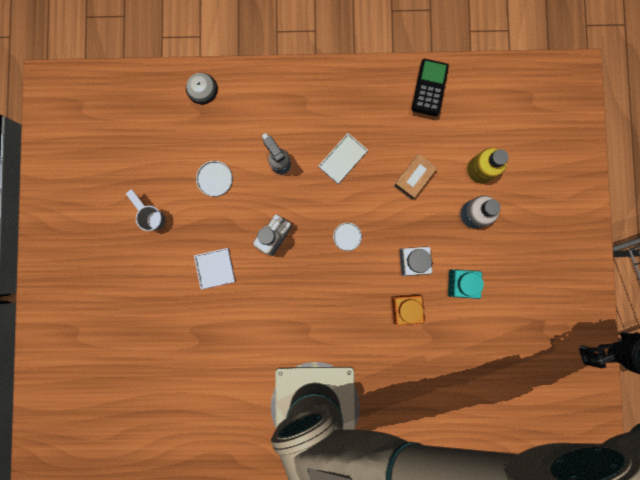

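Top view: the white softener is at (480,212) and the yellow look-alike at (487,165). The white powder tub is at (416,261), with turquoise (466,284) and orange (409,310) look-alikes. The white ones, with grey caps, fit the description. Detergent is at (272,235), spray (277,155). Trays: small round (347,237), big round (214,179), oblong (343,158), square (214,269). Next, an enlarged crop to confirm.

Run:
```python
import pickle,cv2,numpy as np
d=pickle.load(open("d0.pkl","rb"))
t=d["top"]["frame"]
def up(f,x,y,w,h,s): return cv2.resize(f[y:y+h,x:x+w],(w*s,h*s),interpolation=cv2.INTER_CUBIC)
a=up(t,390,190,120,140,4); 
b=up(t,235,125,80,140,4)
cv2.imwrite("pics/crop1.png",np.hstack([a,b])) # a: px=390+c/4, row 190+r/4 ; b: 235+(c-480)/4, 125+r/4
```

```text
(no output)
```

View pics/crop1.png

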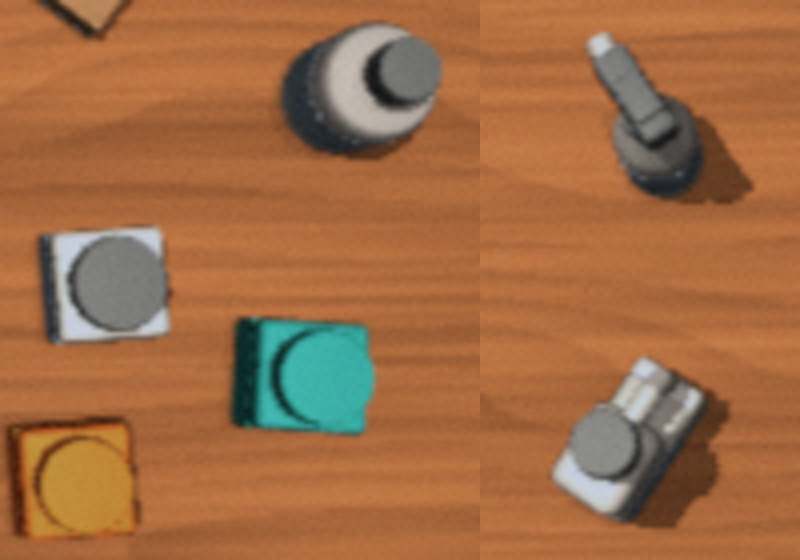

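The crop confirms the white products. Grey caps in top-image pixels: softener (492,207), powder (420,260), detergent (266,235); the spray head runs from (279,157) to its nozzle at (265,136). Next I'll measure these by mask and ray casting.

```bash
cat > h.py <<'E'
import cv2,numpy as np,pickle
def ray(f,u,v,z):
    F=f["frame"].shape[0]/2/np.tan(np.radians(f["fovy"])/2)
    c=-f["R"].T@f["t"]; r=f["R"].T@np.array([(u-f["cx"])/F,(v-f["cy"])/F,1])
    return (c+r*(z-c[2])/r[2])
def proj(f,X):
    F=f["frame"].shape[0]/2/np.tan(np.radians(f["fovy"])/2)
    p=f["R"]@np.asarray(X)+f["t"]; return np.array([f["cx"],f["cy"]])+F*p[:2]/p[2]
E
python3 - <<'E'
from h import *
d=pickle.load(open("d0.pkl","rb"));np.set_printoptions(precision=4,suppress=True)
def blob(f,box,lo,hi,smax=60):
    x,y,w,h=box;hsv=cv2.cvtColor(f["frame"],cv2.COLOR_BGR2HSV)[y:y+h,x:x+w]
    m=cv2.inRange(hsv,(0,0,lo),(180,smax,hi))
    m=cv2.morphologyEx(m,cv2.MORPH_OPEN,np.ones((3,3)))
    cs,_=cv2.findContours(m,cv2.RETR_EXTERNAL,cv2.CHAIN_APPROX_NONE)
    c=max(cs,key=cv2.contourArea);return c.reshape(-1,2)+[x,y]
def world(f,c,z): return np.array([ray(f,u,v,z)[:2] for u,v in c],np.float32)
def show(n,f,c,z):
    w=world(f,c,z);(cx,cy),(a,b),th=cv2.minAreaRect(w);M=cv2.moments(c.reshape(-1,1,2));
    print(n,"rect",np.array([cx,cy]),"size",np.array([a,b])*1000+2.6,"ang %.1f"%th,"centroid",ray(f,M["m10"]/M["m00"],M["m01"]/M["m00"],z)[:2])
T,S=d["top"],d["scene"]
for n,bt,bs,z in (("big",(190,155,48,48),(415,295,62,48),.009),("small",(328,218,40,40),(270,235,44,36),.009),("oblong",(312,126,64,64),(240,292,80,64),.009),("square",(188,244,54,52),(412,220,56,42),.009)):
    show(n+" top",T,blob(T,bt,120,255,70),z);show(n+" scn",S,blob(S,bs,120,255,70),z)
for n,b,z in (("soft",(478,193,28,28),.150),("pow",(404,244,32,32),.098),("det",(252,222,28,28),.160)):
    show(n+" cap",T,blob(T,b,75,145,40),z)
show("powder body",T,blob(T,(398,242,38,38),75,255,90),.07)
show("carton",T,blob(T,(385,145,60,60),120,255,130),.04)
for u,v in ((279,156.5),(265,135.5)): print("spray",ray(T,u,v,.16))
E
```

```text
big top rect [0.6051 0.2626] size [94.2995 98.5003] ang 36.4 centroid [0.6053 0.2636]
big scn rect [0.6131 0.2632] size [92.7479 89.1486] ang 37.5 centroid [0.6139 0.2629]
small top rect [ 0.443  -0.0918] size [77.333  74.8244] ang 89.1 centroid [ 0.4434 -0.0922]
small scn rect [ 0.4499 -0.0922] size [68.8559 66.9138] ang 61.5 centroid [ 0.4502 -0.0921]
oblong top rect [ 0.6556 -0.0843] size [ 76.2302 126.286 ] ang 47.8 centroid [ 0.6553 -0.084 ]
oblong scn rect [ 0.6621 -0.0848] size [ 67.7133 118.8391] ang 47.5 centroid [ 0.6642 -0.0855]
square top rect [0.3637 0.2643] size [96.5212 96.1193] ang 11.8 centroid [0.3638 0.264 ]
square scn rect [0.3697 0.2609] size [84.057  86.8686] ang 11.6 centroid [0.3711 0.2608]
soft cap rect [ 0.4995 -0.431 ] size [37.6408 37.5791] ang 69.5 centroid [ 0.4989 -0.4311]
pow cap rect [ 0.3749 -0.2642] size [56.9043 59.4111] ang 89.1 centroid [ 0.3749 -0.2647]
det cap rect [0.4395 0.0999] size [43.5395 55.6537] ang 7.2 centroid [0.4397 0.1026]
powder body rect [ 0.3747 -0.2646] size [72.5699 74.1801] ang 3.2 centroid [ 0.3747 -0.2644]
carton rect [ 0.5988 -0.2763] size [42.0426 74.3624] ang 48.3 centroid [ 0.5977 -0.2748]
spray [0.6273 0.0746 0.16  ]
spray [0.679  0.1078 0.16  ]
```

```bash
cat >> h.py <<'E'
def Rz(yaw): # tool down, tool x at world yaw; fingers close across it
    c,s=np.cos(yaw),np.sin(yaw); return np.array([[c,s,0],[s,-c,0],[0,0,-1.]])
def wrist(arm):
    o=arm.get_obs(); f=arm.grab_frame("wrist"); M=np.eye(4);M[:3,:3]=o["tcp_rot"];M[:3,3]=o["position"]
    W=np.linalg.inv(M@f["mount"]); f["R"],f["t"]=W[:3,:3],W[:3,3]; return f
E
python3 - <<'E'
from h import *
from plant import arm
arm.move_pose([.53,.09,.40],Rz(0)); print(arm.get_obs()["t"])
f=wrist(arm);pickle.dump(f,open("w1.pkl","wb"));cv2.imwrite("pics/w1.png",f["frame"])
d=np.radians
for n,p,y in (("detpick",[.45,.094,.15],-34),("detplace",[.655,-.084,.15],-42.2),("spraypick",[.625,.075,.15],33),("sprayplace",[.443,-.092,.15],33),("powpick",[.375,-.264,.094],3),("powplace",[.364,.264,.096],12),("softpick",[.499,-.431,.14],0),("softplace",[.605,.263,.14],0)):
    for off in (0,90,180,-90):
        for z in (0,.2):
            q=arm.inverse_kinematics([p[0],p[1],p[2]+z],Rz(d(y+off))); print(n,off,z,None if q is None else np.round(q,2))
E
```

```text
2.9167
detpick 0 0 [-0.11  0.54 -0.22  2.13  0.24  0.5  -2.68]
detpick 0 0.2 [-0.03  0.25 -0.3   1.88  0.09  1.02 -2.53]
detpick 90 0 [ 0.04  0.56 -0.44  2.13  0.45  0.54 -1.33]
detpick 90 0.2 [ 0.22  0.29 -0.64  1.87  0.2   1.05 -1.08]
detpick 180 0 [ 0.28  0.65 -0.81  2.12  0.77  0.69 -0.08]
detpick 180 0.2 [ 0.47  0.37 -1.    1.87  0.35  1.1   0.31]
detpick -90 0 [-0.94  0.85  1.14  2.15 -1.06  0.9  -2.87]
detpick -90 0.2 [ 0.5   0.39 -1.06  1.87  0.38  1.11  1.85]
detplace 0 0 [ 0.18  0.76 -0.17  1.58  0.16  0.82 -2.36]
detplace 0 0.2 [ 0.19  0.57 -0.18  1.35  0.1   1.23 -2.31]
detplace 90 0 [ 0.34  0.79 -0.45  1.57  0.41  0.87 -1.  ]
detplace 90 0.2 [ 0.37  0.61 -0.52  1.34  0.3   1.27 -0.9 ]
detplace 180 0 [ 0.53  0.89 -0.82  1.56  0.73  1.02  0.33]
detplace 180 0.2 [ 0.54  0.69 -0.89  1.33  0.53  1.36  0.49]
detplace -90 0 [ 0.62  0.99 -1.06  1.56  0.92  1.16  1.76]
detplace -90 0.2 [ 0.61  0.75 -1.06  1.33  0.65  1.42  1.98]
spraypick 0 0 [ 0.08  0.75 -0.41  1.66  0.38  0.81 -1.49]
spraypick 0 0.2 [ 0.13  0.55 -0.5   1.44  0.27  1.22 -1.39]
spraypick 90 0 [ 0.27  0.83 -0.76  
[... 2014 characters left out ...]
  1.   -1.06  1.57  0.94  1.15  1.5 ]
softpick 180 0.2 [ 1.19  0.76 -1.06  1.35  0.65  1.4   1.72]
softpick -90 0 [ 0.65  0.77  0.03  1.59 -0.03  0.78 -2.45]
softpick -90 0.2 [ 0.66  0.57  0.02  1.37 -0.01  1.2  -2.46]
softplace 0 0 [-0.24  0.79 -0.37  1.58  0.35  0.83 -2.32]
softplace 0 0.2 [-0.21  0.6  -0.43  1.36  0.25  1.23 -2.23]
softplace 90 0 [-0.1   0.85 -0.63  1.58  0.59  0.92 -0.94]
softplace 90 0.2 [-0.05  0.66 -0.75  1.35  0.45  1.3  -0.82]
softplace 180 0 [ 0.12  1.06 -1.17  1.57  1.02  1.22  0.33]
softplace 180 0.2 [ 0.07  0.76 -1.06  1.35  0.65  1.4   0.6 ]
softplace -90 0 [-0.94  0.98  0.96  1.6  -0.9   1.05 -2.85]
softplace -90 0.2 [ 0.07  0.76 -1.06  1.35  0.65  1.4   2.17]
```

View pics/w1.png

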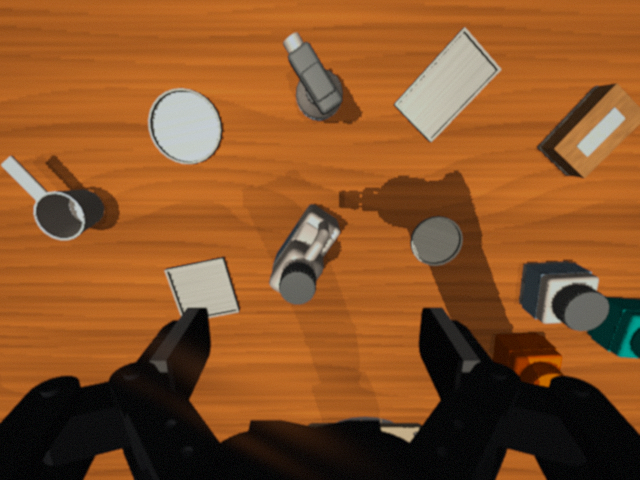

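Wrist view: detergent cap at (298,283), handle end near (325,212), spray head from (328,108) to its nozzle at (291,38), trays clear. One enlarged crop should give the two yaws.

Run:
```python
from h import *
f=pickle.load(open("w1.pkl","rb"))["frame"]
def up(x,y,w,h,s): return cv2.resize(f[y:y+h,x:x+w],(w*s,h*s),interpolation=cv2.INTER_CUBIC)
a=up(262,195,90,115,5);b=np.zeros((575,350,3),np.uint8);b[:525]=up(280,25,70,105,5)
cv2.imwrite("pics/crop2.png",np.hstack([a,b]))
```

```text
(no output)
```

View pics/crop2.png

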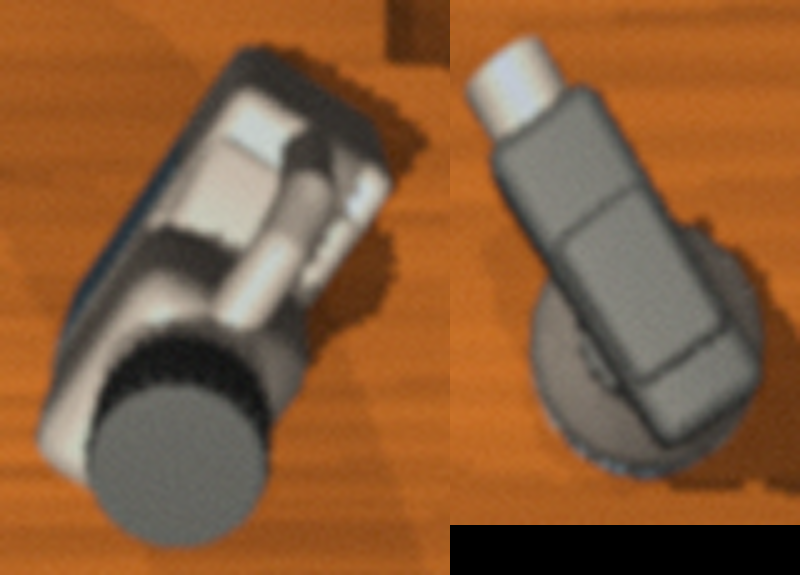

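Crop: the detergent cap's centre is at wrist pixel (297.6,288), with the mid far edge of the 66 mm section at (324.8,223). The spray head's back edge is at (333,106), its front edge at (299.6,49.4).

Run:
```python
from h import *
np.set_printoptions(precision=4,suppress=True)
f=pickle.load(open("w1.pkl","rb"));T=pickle.load(open("d0.pkl","rb"))["top"]
def line(n,a,za,b,zb,L,off):
    A,B=ray(f,*a,za)[:2],ray(f,*b,zb)[:2];u=(B-A)/np.linalg.norm(B-A)
    print(n,A,B,"len",np.linalg.norm(B-A),"exp",L,"yaw",np.degrees(np.arctan2(u[1],u[0])),"origin",A+u*off)
line("det",(297.6,288),.16,(324.8,223),.066,.062,.012)
print("det cap from top",ray(T,266,235.5,.16))
line("spray",(333,106),.16,(299.6,49.4),.16,.062,.023)
print("trays in wrist: small",ray(f,437,240,.009),"big",ray(f,185.5,126,.009))
print("powder lid wrist",ray(f,580,308,.098))
```

```text
det [0.4409 0.1078] [0.4895 0.0759] len 0.05814109185659879 exp 0.062 yaw -33.35174151168092 origin [0.451  0.1012]
det cap from top [0.4384 0.1071 0.16  ]
spray [0.6268 0.0719] [0.6743 0.1025] len 0.05646878851458474 exp 0.062 yaw 32.76612259777591 origin [0.6462 0.0844]
trays in wrist: small [ 0.4484 -0.0924  0.009 ] big [0.6098 0.2628 0.009 ]
powder lid wrist [ 0.3831 -0.2565  0.098 ]
```

Run:
```python
from h import *
d=pickle.load(open("d0.pkl","rb"));T,S=d["top"]["frame"],d["scene"]["frame"]
def up(f,x,y,w,h,s): return cv2.resize(f[y:y+h,x:x+w],(w*s,h*s),interpolation=cv2.INTER_CUBIC)
a=up(T,255,125,50,75,8);b=up(S,335,260,50,75,8)
cv2.imwrite("pics/crop3.png",np.hstack([a,b]))
w=pickle.load(open("w1.pkl","rb")); print(w["fovy"],w["cx"],w["cy"])
# consistency: project top-measured trays into wrist
for p in ([.6051,.2626,.009],[.443,-.0918,.009],[.3637,.2643,.009],[.6556,-.0843,.009],[.3749,-.2642,.098]): print(proj(w,p))
```

```text
67.22771577721817 314.33119152768256 241.8991294989095
[186.01985574 129.62884074]
[436.21106383 243.46602526]
[201.8245899  292.39241037]
[446.87073382  88.89071048]
[584.51937104 313.61594285]
```

View pics/crop3.png

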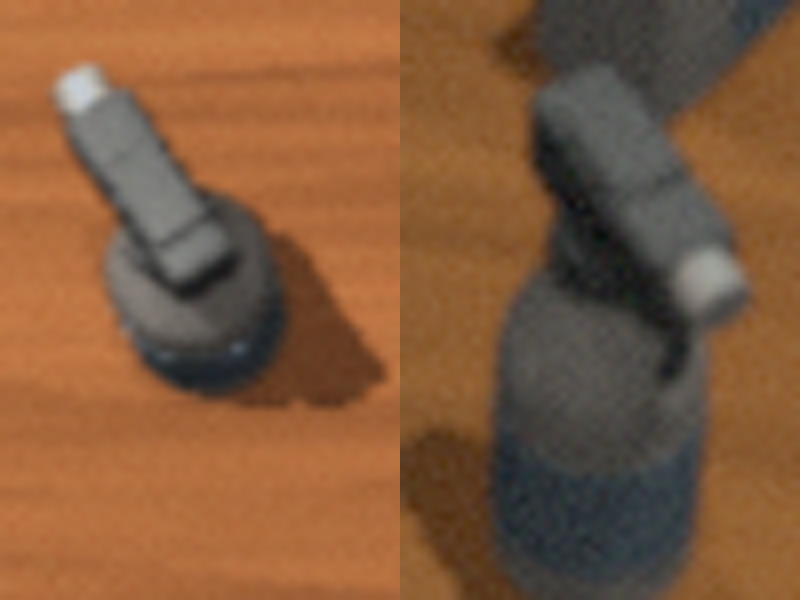

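Spray head in the top view: back edge (280.9,158.5), front edge (267.4,138.1). I'll use the top-view frame throughout, since the wrist view carries a constant ~4 mm x offset. Starting with the spray.

```bash
cat >> h.py <<'E'
def R3(y): return Rz(np.radians(y))
def status(arm,s):
    o=arm.get_obs(); print(s,"t %.1f"%o["t"],"p",np.round(o["position"],4),"F",np.round(o["force"],1),"op %.3f gf %.1f"%(o["opening"],o["gripper_force"]))
def pick(arm,xy,yaw,h,hover,lift,effort=60,pre=1.0):
    arm.move_pose([*xy,hover],R3(yaw)); arm.move_gripper(pre)
    arm.move_l([*xy,h],R3(yaw),feed=.12); status(arm,"down")
    arm.move_gripper(0.0,effort); status(arm,"grip")
    arm.move_l([*xy,lift],R3(yaw),feed=.2); status(arm,"lift")
def place(arm,xy,yaw,h,travel,up):
    arm.move_pose([*xy,travel],R3(yaw)); status(arm,"over")
    arm.move_l([*xy,h+.03],R3(yaw),feed=.2); arm.move_l([*xy,h],R3(yaw),feed=.04); status(arm,"set")
    arm.move_gripper(1.0); arm.sleep(.2); arm.move_l([*xy,up],R3(yaw),feed=.2); status(arm,"clear")
E
python3 - <<'E'
from h import *
from plant import arm
T=pickle.load(open("d0.pkl","rb"))["top"]
A,B=ray(T,280.9,158.5,.16)[:2],ray(T,267.4,138.1,.16)[:2];u=(B-A)/np.linalg.norm(B-A);y=np.degrees(np.arctan2(u[1],u[0]))
o=(A+B)/2-.008*u; print(A,B,np.linalg.norm(B-A),y,"origin",o)
assert abs(y-32.5)<4 and np.linalg.norm(o-[.643,.082])<.012
o=(o+np.array([.6398,.0824]))/2; print(o)
pick(arm,o,32.5,.150,.24,.34)
f=arm.grab_frame("scene");cv2.imwrite("pics/s1.png",f["frame"][60:400,180:560])
E
```

```text
[0.62235563 0.07009689] [0.67255409 0.10203733] 0.05949854895814384 32.467920189819 origin [0.64070533 0.08177249]
[0.64025266 0.08208625]
down t 4.9 p [0.6408 0.0823 0.1508] F [ 0.5 -0.3  0.6] op 0.994 gf 0.0
grip t 5.5 p [0.6406 0.0819 0.1504] F [-0.3 -1.4  3.1] op 0.272 gf 59.2
lift t 6.6 p [0.6394 0.0818 0.3385] F [ 0.6  0.6 -2.3] op 0.273 gf 58.6
```

View pics/s1.png

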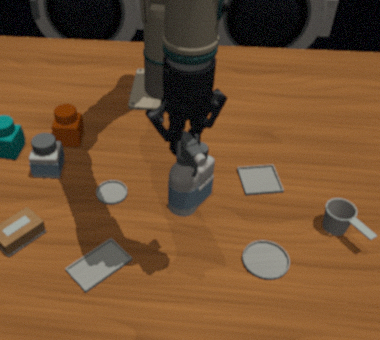

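The spray is held upright (opening 0.272, about 24 mm) at crop (190,160). Placing it.

Run:
```python
from h import *
from plant import arm
place(arm,[.4437,-.092],32.5,.1525,.34,.24)
# detergent: cap grip, close across long side
yaw=-33.4; c=np.array([.439,.1073]); tray=np.array([.6558,-.0842]); ty=-42.2
pick(arm,c,yaw,.147,.24,.34)
f=arm.grab_frame("scene");g=arm.grab_frame("top");cv2.imwrite("pics/s2.png",np.hstack([f["frame"][100:400,180:560],g["frame"][100:400,190:590]]))
```

```text
over t 7.7 p [ 0.4452 -0.0912  0.3403] F [ 0.1 -0.3 -1.7] op 0.273 gf 58.6
set t 9.5 p [ 0.4436 -0.0919  0.1523] F [ 0.4 -0.5 -2.5] op 0.271 gf 58.6
clear t 10.9 p [ 0.4432 -0.0922  0.2396] F [-0.1 -0.9 -0.8] op 0.998 gf 0.0
down t 13.3 p [0.4394 0.1074 0.1474] F [-1.1  0.4  0.7] op 0.999 gf 0.0
grip t 13.8 p [0.4395 0.1076 0.1476] F [-0.8  0.3  6.6] op 0.453 gf 59.9
lift t 14.9 p [0.438  0.1069 0.3387] F [ 0.6 -0.7 -5. ] op 0.451 gf 60.8
```

View pics/s2.png

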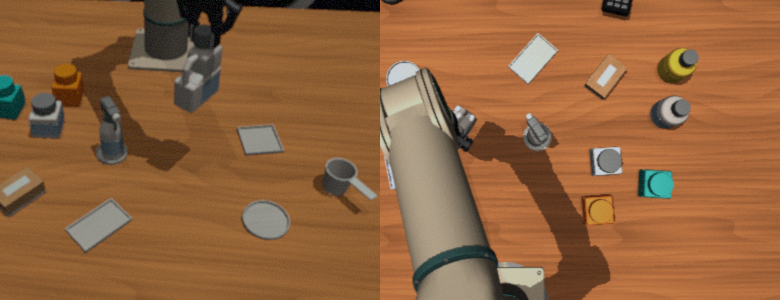

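The spray stands in its tray (left crop (112,150)) and the detergent is held upright. Next: place the detergent, then move the softener (passing over with its bottom above 0.19).

Run:
```python
from h import *
from plant import arm
ty=np.radians(-42.2);t=np.array([.6558,-.0842])-.012*np.array([np.cos(ty),np.sin(ty)])
place(arm,t,-42.2,.1498,.34,.25)
pick(arm,[.4992,-.4310],-43,.139,.24,.35)
f=arm.grab_frame("scene");g=arm.grab_frame("top");cv2.imwrite("pics/s3.png",np.hstack([f["frame"][100:400,60:440],g["frame"][100:400,190:590]]))
```

```text
over t 16.1 p [ 0.6462 -0.0737  0.3397] F [-0.   0.4 -3.9] op 0.453 gf 60.8
set t 18.0 p [ 0.6465 -0.0758  0.1507] F [-4.4  1.2  5.7] op 0.453 gf 61.7
clear t 19.3 p [ 0.6462 -0.0761  0.2492] F [-0.3 -0.2 -0.5] op 1.001 gf 0.0
down t 22.0 p [ 0.4997 -0.4314  0.1398] F [ 0.4 -0.   0.4] op 0.999 gf 0.0
grip t 22.5 p [ 0.4997 -0.4315  0.1397] F [ 0.1 -2.   4.5] op 0.427 gf 60.2
lift t 23.7 p [ 0.4985 -0.4304  0.3484] F [-0.7  0.  -3.4] op 0.426 gf 60.2
```

View pics/s3.png

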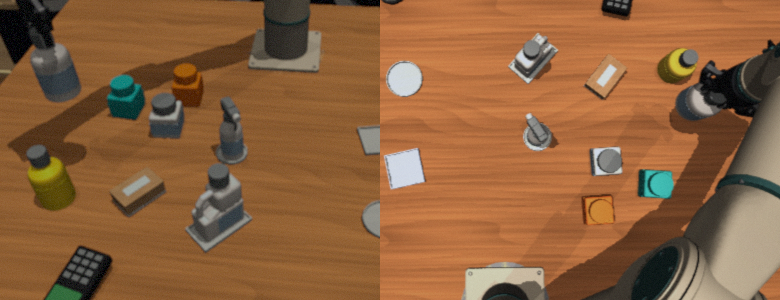

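Detergent stands in the oblong tray ((220,215) left crop) and the softener is held upright. Next: place it, then pick up the white powder tub.

Run:
```python
from h import *
from plant import arm
place(arm,[.6054,.2630],23,.1420,.35,.24)
pick(arm,[.3749,-.2645],3.2,.094,.30,.33)
f=arm.grab_frame("scene");g=arm.grab_frame("top");cv2.imwrite("pics/s4.png",np.hstack([f["frame"][100:400,120:500],g["frame"][100:400,190:590]]))
```

```text
over t 26.3 p [0.6062 0.2613 0.3498] F [-0.8 -1.2 -3.3] op 0.428 gf 60.2
set t 28.2 p [0.6055 0.2631 0.1419] F [ 1.  -0.  -2.3] op 0.427 gf 60.5
clear t 29.6 p [0.6049 0.2624 0.2392] F [ 0.1 -1.1 -0.9] op 1.004 gf 0.0
down t 33.8 p [ 0.3752 -0.2647  0.0944] F [-0.6 -0.1  0.2] op 1.004 gf 0.0
grip t 34.1 p [ 0.3752 -0.2651  0.0947] F [-1.1 -0.9  6.6] op 0.660 gf 62.1
lift t 35.5 p [ 0.3741 -0.2641  0.3289] F [-0.4 -0.3 -3.6] op 0.658 gf 64.5
```

View pics/s4.png

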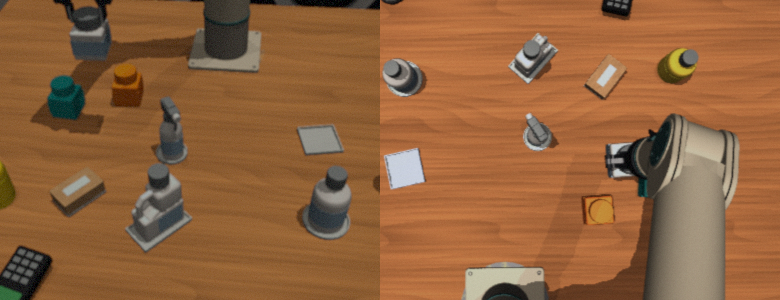

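Softener stands in the big round tray ((328,205) left crop) and the powder is held. Placing it, then checking all four from above.

Run:
```python
from h import *
from plant import arm
place(arm,[.3639,.2640],11.8,.0965,.33,.25)
arm.move_pose([.35,-.45,.35],R3(-50)); status(arm,"away")
d={n:arm.grab_frame(n) for n in("scene","top")};pickle.dump(d,open("d1.pkl","wb"))
a=cv2.resize(d["scene"]["frame"][180:370,230:560],None,fx=2.4,fy=2.4,interpolation=cv2.INTER_CUBIC)[:,:792]
cv2.imwrite("pics/f1.png",a)
cv2.imwrite("pics/f2.png",cv2.resize(d["top"]["frame"][120:320,180:400],None,fx=2.9,fy=2.9,interpolation=cv2.INTER_CUBIC))
```

```text
over t 37.5 p [0.3646 0.2629 0.3298] F [ 0.2 -0.2 -4.7] op 0.658 gf 64.6
set t 39.6 p [0.3639 0.2638 0.0977] F [-2.9 -5.3 14.6] op 0.659 gf 66.3
clear t 41.1 p [0.3635 0.2633 0.2492] F [ 0.1 -1.  -0.3] op 0.998 gf 0.0
away t 43.6 p [ 0.351  -0.4489  0.35  ] F [-0.5 -0.2  0.5] op 1.007 gf 0.0
```

View pics/f1.png

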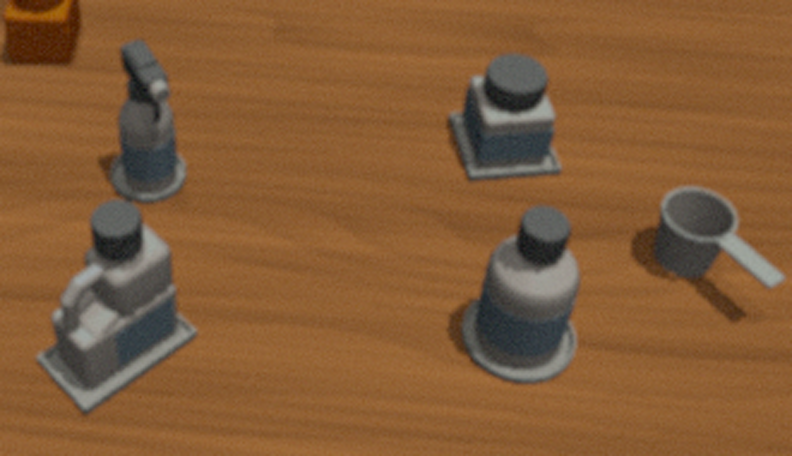

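View pics/f2.png

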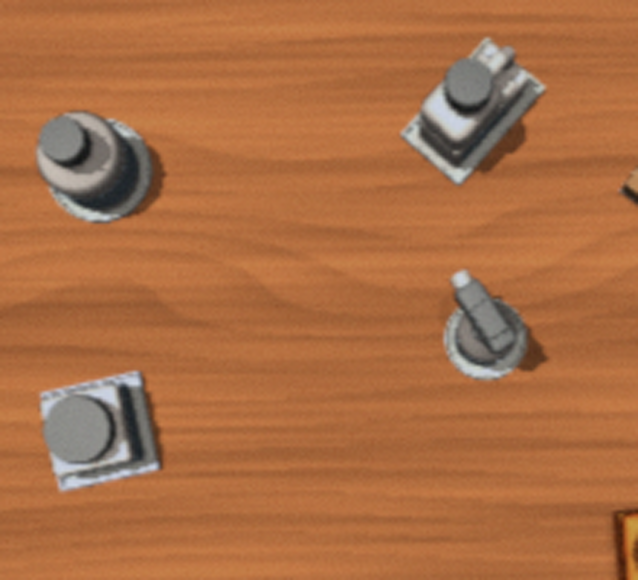

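All four appear to stand in their trays with the rims visible. Numeric check, especially of the powder, which met 14 N when set down.

Run:
```python
from h import *
d=pickle.load(open("d1.pkl","rb"));T,S=d["top"],d["scene"];np.set_printoptions(precision=4,suppress=True)
def cap(f,box):
    x,y,w,h=box;hsv=cv2.cvtColor(f["frame"],cv2.COLOR_BGR2HSV)[y:y+h,x:x+w]
    m=cv2.morphologyEx(cv2.inRange(hsv,(0,0,75),(180,45,145)),cv2.MORPH_OPEN,np.ones((5,5)))
    c=max(cv2.findContours(m,0,1)[0],key=cv2.contourArea);M=cv2.moments(c);return M["m10"]/M["m00"]+x,M["m01"]/M["m00"]+y,2*np.sqrt(M["m00"]/np.pi)
for n,b,z,t in (("powder",(194,252,30,30),.1,[.3639,.264]),("soft",(191,156,24,26),.152,[.6054,.263])):
    u,v,D=cap(T,b);p=ray(T,u,v,z);print(n,u,v,D,p,"err mm",(p[:2]-t)*1000)
    print("expected scene px of cap top",proj(S,[*t,z]))
print("det cap top view",ray(T,180+469/2.9,120+84/2.9,.162),"want",[.6469,-.0761])
A,B=ray(T,180+507/2.9,120+340/2.9,.162),ray(T,180+467/2.9,120+290/2.9,.162);print("spray head",A,B)
# scene pixel of caps, from f1 crop (x/2.4+230, y/2.4+180)
for n,c in (("powder",(516,78)),("soft",(545,224)),("det",(117,218))): print(n,c[0]/2.4+230,c[1]/2.4+180)
print("det exp",proj(S,[.6469,-.0761,.162]))
```

```text
powder 205.90791366906475 268.21007194244606 21.03451311049222 [0.3637 0.2638 0.1   ] err mm [-0.224  -0.1644]
expected scene px of cap top [445.6743 209.5676]
soft 201.19382321618744 167.44834930777424 14.1160188704554 [0.6057 0.2632 0.152 ] err mm [0.342  0.1602]
expected scene px of cap top [456.9382 271.4749]
det cap top view [ 0.6424 -0.0756  0.162 ] want [0.6469, -0.0761]
spray head [ 0.4308 -0.1025  0.162 ] [ 0.4721 -0.0708  0.162 ]
powder 445.0 212.5
soft 457.08333333333337 273.33333333333337
det 278.75 270.83333333333337
det exp [277.5492 270.5358]
```

```bash
python3 -c "
from plant import arm
print(arm.finish_job(),arm.get_obs()['t'])"
```

```text
the job is handed in; nothing more can be done
the job is handed in; nothing more can be done
```

I stood all four products in their matching trays and handed the job in at about 44 s; the final pictures put each within about 5 mm of its tray's centre, and I never touched the carton or the cup. The hand-in call did not report a verdict.

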